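Close and latch the board test jig

ROBOT

A 6-joint arm with a two-finger parallel gripper is mounted at the origin on a cart in front of the work surface, level with it; the furniture and walls round the work are solid. World frame = base frame: x ahead of the robot, y to its left, z up, the work surface at z = 0. Lengths are in m, angles in rad, forces in N, time in s.
With the tool pointing down it reaches from about 0.35 to 0.775 m from the base axis. Payload 5.5 kg.
Tool frame: the origin (TCP) lies between the finger pads; the fingertips stand 22 mm ahead of it and the grasp point (between the pads) lies 3 mm ahead of it; z points along the fingers, y is the line along which they close (so a half turn about z gives the same grasp; the last joint's range is limited). The gripper opens to 85 mm and grips with 20 to 120 N. Pads are 22 mm wide; open, the fingers measure 114 mm over their backs; the gripper's body (76 mm by 85 mm) begins 54 mm behind the grasp point. The pads swing forward as they close: fully open they stand 13 mm farther back than shut.
Start: joints at [-1.253, 0.313, 0.046, 1.304, 0, 1.431], TCP at [0.254, -0.516, 0.253] pointing down, gripper open.
Joint ranges: [-2.76, 2.76], [-0.86, 1.69], [-1.03, 1.26], [-2.2, 2.34], [-1.47, 1.5], [-3.14, 3.14]. Speed limits (rad/s): [2.57, 2.57, 3.14, 3.14, 3.14, 3.14].

INTERFACE

Orientations are given as a unit quaternion [w, x, y, z].
In Python, from workcell import env gives the robot as it stands.
- The arm moves only by the shell command python3 nudge.py [OPENING] [FORCE], which reads ROWS from standard input. ROWS is a JSON object whose key "segments" holds a list of rows, 1 to 8 of them, each of 6 numbers: dx, dy, dz in mm, then a rotation vector rx, ry, rz in units of 0.1 rad; each row is the pose to reach, as a shift and turn from the pose commanded when the command began, along the tool's axes at that moment; what a row does not reach only later rows make up. A row lasts 1/8 s, in which the tool goes at most 0.0625 m and 0.188 rad, less where a joint would pass 70% of its speed; a pose out of reach is approached as far as the arm can. OPENING is the finger opening in m, set as the command begins (- or left out keeps the last). The fingers move at their own pace and stop on an object; FORCE is the grip in N (left out, the last holds). Time passes only in rows, so rows that do not move let the fingers close. It prints the time, the measured TCP pose, the force, the opening and the grip force at its end. Input that does not fit is refused with a message, and nothing moves.
- env.get_state(): the state, without advancing time (a new reading comes with each control period).
- env.read_camera(name): name is "side" or "top" or "wrist"; returns a dict with "image" (480x640x3 uint8, red, green, blue), "K" (3x3 intrinsics, pixels), "D" ([k1, k2, p1, p2, k3] as OpenCV has them; the pictures are not rectified), "R" (3x3) and "t" (3): a world point X has camera coordinates R X + t. Camera axes: x right, y down, z forward; pixel columns grow to the right and rows downward; lengths in m; the calibration is good to about 2 mm. A picture is of the moment at which its call begins. There is no depth.
- env.hand_in(): hands the job in; it is judged then, once.
The state is a dict: "clock": time; "joint_pos": joint angles; "qvel": joint speeds; "tau": joint torques, N m; "tcp_pos": TCP position; "orientation": TCP orientation; "wrist_force": force on the tool from outside, world axes, zero at the start; "ft_torque": the same for the moment, N m; "finger_gap": finger opening in m; "grip_force": force on a finger pad.
Only numpy, scipy, OpenCV 4.12 (cv2) and the standard library are available. Lean on these libraries where they do the work, as an engineer would, in place of code of your own. Each camera call takes 0.05 s, during which the arm holds its last target. There are 200 camera calls.

TASK

Get the board test jig ready for a test using only pushes of the fingertips: push the yellow-fronted tray with the board fully home, then swing the blue lid down until it is fully shut, then push the red peg so that the latch goes all the way across over the lid. Push gently, without ramming, slamming or gripping any part, and leave the tools, bottles and other things lying around where they are.

Things in the scene. Friction and masses are not known exactly. Their poses are not given: they have to be found in the camera images.
- jig: Board test jig fixed to the bench: grey box on an aluminium base 140 (x) x 142 (y) x 42 mm high, blue lid, yellow-fronted tray. Origin: centre of the underside, on the bench; its x points from the front (tray side, nearest the robot) to the hinge side, y to its left, z up. An aluminium latch post stands against its right side, from y = -72 to -124 mm, x = -52 to -8 mm, 54 mm high.
- tray (a joint): How far the tray with the green board stands out of the front of the jig (m): 0 = fully home, at most 0.070; it slides along the jig's x axis, out to -x, with about 2 N of friction, stays where it is left, and meets a hard stop at 0.
- tray_front (a point): Centre of the outer (front) face of the tray's yellow front plate, 26 mm above the bench; the plate is 132 mm wide (y), 10 mm thick, and reaches from 11 to 41 mm above the bench. It has no handle. Moves with the tray; with the tray home it lies at jig x = -75 mm.
- lid (a joint): Angle of the blue lid (rad): 0 = shut, lying level on the jig; grows as it opens upward and back, at most 1.5. A stiff hinge (0.3 N m) keeps the lid at any angle; it starts standing open, leaning a little towards the robot, and meets a hard stop at 0.
- lid_edge (a point): Middle of the lid's free edge, on its outer face (the face that is the top when shut, with a grey panel; it faces away from the robot while the lid stands open). The lid is a plate 132 mm wide (y), 8 mm thick, its edge 128 mm from the hinge axis; the outer face lies 4 mm outside the plane through the hinge axis. Shut, the top of the lid is 52 mm above the bench.
- lid_hinge (a point): Middle of the lid's hinge axis, which runs along the jig's y, at jig x = +60 mm, 48 mm above the bench.
- latch (a joint): Travel of the cross latch (m): 0 = drawn back clear of the lid (start), 0.030 = fully across, its steel bar reaching over the right edge of the shut lid, hard stop. It slides along the jig's +y (leftward) on top of the latch post, friction about 1.5 N, and stays where it is left.
- latch_peg (a point): Point on the axis of the latch's upright red peg, 14 mm in diameter, 75 mm above the bench; the peg reaches from 62 to 88 mm above the bench. It lies at jig x = -30 mm, y = -112 mm when drawn back. The latch's flat bar under it, 20 mm wide (x), lies 55 to 62 mm above the bench and ends 8 mm outward (-y) of the peg's axis.
- flux: Bystander, leave it alone: cream-coloured flux bottle with a black nozzle cap, 36 mm across, 95 mm tall. Origin: centre of its underside.
- cutters: Bystander, leave it alone: red-handled side cutters lying flat, 147 x 53 x 12 mm. Origin: centre of its underside.
- tape: Bystander, leave it alone: roll of black tape lying flat, 66 mm across, 19 mm high. Origin: centre of its underside.
- standoff: Bystander, leave it alone: small beige threaded standoff standing on end by the left side of the jig, 9 mm across, 38 mm tall. Origin: centre of its underside.
- threadlock: Bystander, leave it alone: red and white bottle, 31 mm across, 90 mm tall. Origin: centre of its underside.

How it is judged:
By the outcome, as a careful person would: the job done as asked, in the order asked, and still so for the second after the job is handed in, with the robot touching nothing.
It also fails if it takes over 51 s, if anything falls off the work surface, if the arm or the gripper's body presses on something with over 40 N, if the wrist force passes 120 N, or if a joint passes its speed limit or range.

## Working session

There is one attempt and no reset: what is moved stays moved. The work goes in short steps, Python scripts to look and compute and a shell command to move; the robot and the scene stay as the last step left them, time stands still between calls to the robot, and variables do not carry over. Pictures are saved under pics/ and viewed, at most 10 in all, crops included, and the job is handed in when it is done.

```bash
ls; mkdir -p pics; python3 - <<'E'
from workcell import env
import cv2
for n in("top","side"):
    c=env.read_camera(n); cv2.imwrite(f"pics/{n}0.png",c["image"][:,:,::-1]); print(n,c["K"],c["D"],c["R"],c["t"])
print(env.get_state())
E
```

```text
nudge.py
pics
workcell.py
top [[526.25618894   0.         318.56404465]
 [  0.         526.25618894 233.97439694]
 [  0.           0.           1.        ]] [-0.05964662  0.          0.          0.          0.        ] [[-0.00274043 -0.99973154 -0.02300736]
 [-0.98810674  0.00624443 -0.15364271]
 [ 0.15374514  0.02231268 -0.98785858]] [-0.14421924  0.5402175   1.13063423]
side [[549.85068998   0.         319.66382012]
 [  0.         549.85068998 235.75638909]
 [  0.           0.           1.        ]] [0.01048507 0.         0.         0.         0.        ] [[-0.94355203 -0.33072089  0.0182554 ]
 [-0.22263343  0.59243956 -0.77424138]
 [ 0.24524258 -0.73460129 -0.63262708]] [0.46502693 0.27720006 1.02616391]
{'clock': 0.1, 'joint_pos': array([-1.25257052e+00,  3.13963603e-01,  4.50896858e-02,  1.30361011e+00,
        3.10384862e-05,  1.43120425e+00]), 'qvel': array([ 2.70602901e-03, -5.27273298e-04,  3.26705424e-03,  1.15481947e-03,
        5.87622759e-05,  2.56994616e-03]), 'tau': array([ 1.62269465e-03, -4.81724560e+01,  2.99245226e+01,  1.26945076e-02,
       -2.39934598e-04,  1.33210158e-06]), 'tcp_pos': array([ 0.25401488, -0.51537865,  0.25247504]), 'orientation': array([-8.41868359e-04,  9.73914208e-01,  2.26914970e-01, -5.98122870e-05]), 'wrist_force': array([-0.56907711,  0.09745122, -0.36239631]), 'ft_torque': array([ 0.03681878,  0.01925775, -0.00044972]), 'grip_force': 0.0, 'finger_gap': 0.08548108109055645}
```
View pics/top0.png

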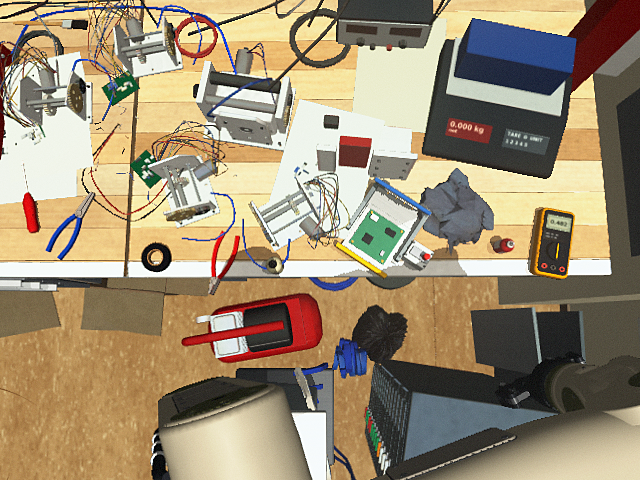

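View pics/side0.png

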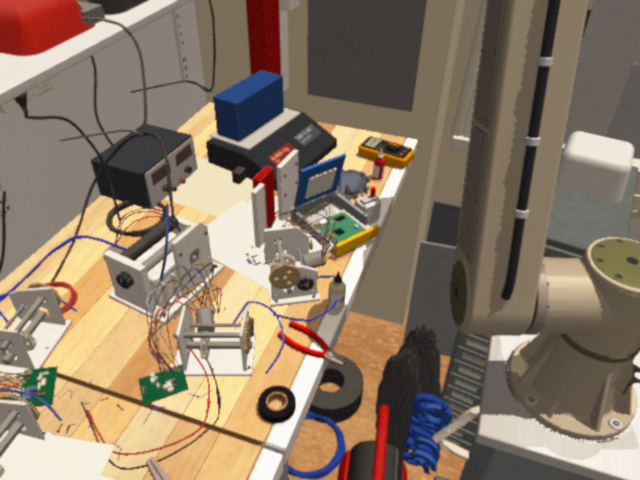

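The top view shows the jig at about (385,230). Its yellow front runs from (337,243) to (385,272), the red peg is at (423,255) and the blue lid edge runs from (373,180) to (428,212). The flux bottle is at (275,266) and the threadlock at (503,245). The side view shows the lid upright at (322,180) and the yellow front at (357,238).

```bash
cat > h.py <<'E'
import numpy as np, cv2
from workcell import env
def ray(c,uv):
    p=cv2.undistortPoints(np.array([[uv]],float),c["K"],c["D"])[0,0]
    return -c["R"].T@c["t"], c["R"].T@np.array([p[0],p[1],1])
def plane(c,uv,z):
    o,d=ray(c,uv); return o+d*(z-o[2])/d[2]
def tri(c1,u1,c2,u2):
    o1,d1=ray(c1,u1);o2,d2=ray(c2,u2)
    s=np.linalg.lstsq(np.c_[d1,-d2],o2-o1,rcond=None)[0]
    a,b=o1+s[0]*d1,o2+s[1]*d2
    return (a+b)/2,np.linalg.norm(a-b)
def mask(c,col,box):
    h=cv2.cvtColor(c["image"],cv2.COLOR_RGB2HSV)
    lo,hi=dict(yellow=((20,150,120),(32,255,255)),blue=((100,110,60),(115,255,255)),red=((0,150,90),(6,255,255)))[col]
    m=cv2.inRange(h,lo,hi)
    if col=="red": m|=cv2.inRange(h,(172,150,90),(180,255,255))
    z=np.zeros_like(m);x0,y0,x1,y1=box;z[y0:y1,x0:x1]=m[y0:y1,x0:x1];return z
E
python3 - <<'E'
from h import *
cs={n:env.read_camera(n) for n in("top","side")}
a=cv2.resize(cs["top"]["image"][165:290,320:450],None,fx=4,fy=4,interpolation=cv2.INTER_CUBIC)
b=cv2.resize(cs["side"]["image"][145:265,275:400],None,fx=4.8,fy=4.8,interpolation=cv2.INTER_CUBIC)
cv2.imwrite("pics/t1.png",a[:,:,::-1]);cv2.imwrite("pics/s1.png",b[:,:,::-1])
B={"top":{"yellow":(325,230,395,285),"blue":(365,170,435,225),"red":(408,240,432,262)},
"side":{"yellow":(325,220,385,260),"blue":(290,150,348,208),"red":(365,180,380,200)}}
for n in B:
  for k in B[n]:
    m=mask(cs[n],k,B[n][k]); p=cv2.findNonZero(m)
    if p is None: print(n,k,None);continue
    r=cv2.minAreaRect(p); print(n,k,len(p),p.mean((0,1)).round(1),cv2.boxPoints(r).round(1).tolist())
E
```

```text
top yellow 259 [359.7 258.6] [[325.0, 243.0], [332.8999938964844, 229.10000610351562], [392.79998779296875, 263.29998779296875], [384.8999938964844, 277.20001220703125]]
top blue 254 [402.5 196. ] [[373.79998779296875, 179.89999389648438], [375.8999938964844, 176.5], [430.8999938964844, 211.60000610351562], [428.70001220703125, 215.0]]
top red 29 [426.3 256.3] [[424.0, 254.0], [429.0, 254.0], [429.0, 259.0], [424.0, 259.0]]
side yellow 420 [354.3 240.1] [[331.29998779296875, 245.0], [375.1000061035156, 222.3000030517578], [380.3999938964844, 232.5], [336.6000061035156, 255.1999969482422]]
side blue 784 [317.  176.9] [[283.0, 175.89999389648438], [342.5, 151.3000030517578], [354.8999938964844, 181.39999389648438], [295.3999938964844, 206.10000610351562]]
side red 29 [372.5 191. ] [[371.0, 187.0], [374.0, 187.0], [374.0, 196.0], [371.0, 196.0]]
```

View pics/t1.png

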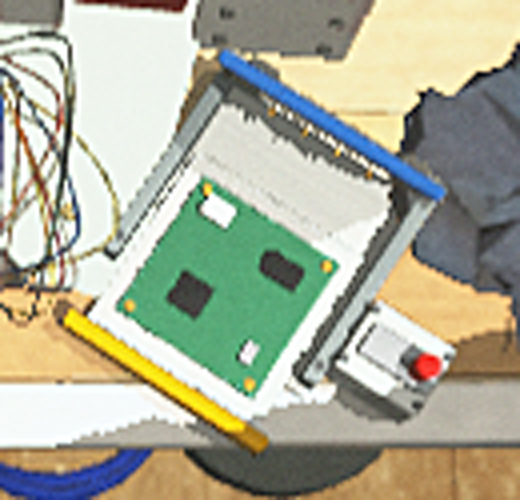

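View pics/s1.png

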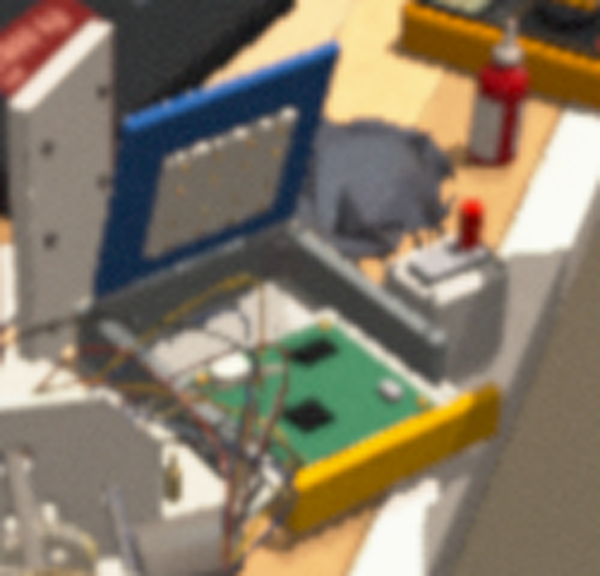

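```bash
python3 - <<'E'
from h import *
np.set_printoptions(precision=4,suppress=True)
t=env.read_camera("top");s=env.read_camera("side")
T=lambda x,y:(320+x/4-.4,165+y/4-.4)
S=lambda x,y:(275+x/4.8-.4,145+y/4.8-.4)
for n,a,b in [("lidL",(222,55),(125,122)),("lidR",(442,190),(337,45)),("yelL",(68,308),(295,480)),("yelR",(265,440),(497,388)),("peg",(427,362),(470,205))]:
    print(n,*tri(t,T(*a),s,S(*b)))
for n,a,z in [("yel TL outer",(62,310),.041),("yel TR outer",(258,440),.041),("yel TL in",(72,303),.041),("yel TR in",(268,432),.041),("peg",(427,362),.088),("wallRtop front",(318,375),.042),("wallL front",(112,250),.042),("lid L",(222,55),.17),("lid R",(442,190),.17)]:
    print(n,plane(t,T(*a),z))
for n,u,z in [("flux",(275,266),0.09),("threadlock",(507,243),0.08),("cutters tip",(212,290),.006),("cutters",(238,237),.006),("tape",(155,257),.019)]: print(n,plane(t,u,z))
for k,b in (("red",(408,240,432,262)),): print(plane(t,cv2.findNonZero(mask(t,k,b)).mean((0,1)),.08))
E
```

```text
lidL [ 0.6332 -0.263   0.1698] 0.0031608198624609794
lidR [ 0.562  -0.3714  0.1678] 0.00045990885711842824
yelL [ 0.5207 -0.1869  0.0394] 0.0031303251552032394
yelR [ 0.4479 -0.2946  0.0362] 0.0016765219347121038
peg [ 0.4863 -0.3759  0.086 ] 0.0013012468056085654
yel TL outer [ 0.521  -0.1833  0.041 ]
yel TR outer [ 0.4483 -0.2902  0.041 ]
yel TL in [ 0.5248 -0.1889  0.041 ]
yel TR in [ 0.4527 -0.2958  0.041 ]
peg [ 0.4855 -0.3756  0.088 ]
wallRtop front [ 0.4839 -0.3238  0.042 ]
wallL front [ 0.5543 -0.2113  0.042 ]
lid L [ 0.6315 -0.2633  0.17  ]
lid R [ 0.5618 -0.371   0.17  ]
flux [ 0.4639 -0.0555  0.09  ]
threadlock [ 0.5112 -0.551   0.08  ]
cutters tip [0.4177 0.0965 0.006 ]
cutters [0.539  0.0394 0.006 ]
tape [0.4921 0.2269 0.019 ]
[ 0.4838 -0.377   0.08  ]
```

The manual's scale: shifts go in mm and turns go in units of 0.1 rad. Converting my numbers, 0.309 m is 309, -0.174 m is -174, -0.527 rad is -5.27.

```bash
echo '{"segments":[[40,-20,0,0,0,-0.7],[90,-50,0,0,0,-1.7],[140,-80,0,0,0,-2.7],[190,-110,0,0,0,-3.7],[240,-140,0,0,0,-4.6],[280,-160,0,0,0,-5.27],[309,-174,0,0,0,-5.27],[309,-174,0,0,0,-5.27]]}' | python3 nudge.py 0 20
cat >> h.py <<'E'
from scipy.spatial.transform import Rotation as Ro
YAW=np.deg2rad(-33.7);O=np.array([.572,-.299,0]);J=Ro.from_euler("z",YAW).as_matrix()
def goto(p):  # tool-axes shift to jig-frame TCP target, and turn aligning tool x=jig y, tool y=jig x
    s=env.get_state();q=s["orientation"];M=Ro.from_quat([q[1],q[2],q[3],q[0]])
    g=Ro.from_matrix(J@np.array([[0,1,0],[1,0,0],[0,0,-1.]]))
    print("jig tcp",(J.T@(s["tcp_pos"]-O)).round(4),"shift",M.inv().apply(O+J@np.array(p)-s["tcp_pos"]).round(4),"turn",(M.inv()*g).as_rotvec().round(3),"F jig",(J.T@s["wrist_force"]).round(2),"gap",round(s["finger_gap"],4),"t",round(s["clock"],2))
E
python3 - <<'E'
from h import *
goto([-.145,0,.05])
t=env.read_camera("top")
for n,u in [("bracket near corner",(372,178)),("bracket",(415,155)),("bracket2",(408,178)),("cloth",(425,190))]: print(n,(J.T@(plane(t,u,.09)-O)).round(3))
E
```

```text
clock: 1.3
tcp_pos: [0.4553, -0.2215, 0.2533]
orientation: [0.0, 0.88, 0.474, 0.0]
wrist_force: [-0.1, -0.4, 1.1]
finger_gap: -0.0001
grip_force: 0.0
jig tcp [-1.401e-01 -2.000e-04  2.533e-01] shift [ 0.0003 -0.005   0.2033] turn [ 0.    -0.     0.006] F jig [ 0.19 -0.38  1.11] gap -0.0001 t 1.3
bracket near corner [0.048 0.075 0.09 ]
bracket [0.143 0.024 0.09 ]
bracket2 [0.091 0.01  0.09 ]
cloth [ 0.088 -0.035  0.09 ]
```

```bash
echo '{"segments":[[0,-10,40,0,0,0.06],[0,-10,90,0,0,0.06],[0,-10,140,0,0,0.06],[0,-10,180,0,0,0.06],[0,-10,203,0,0,0.06],[0,-10,203,0,0,0.06]]}' | python3 nudge.py
python3 - <<'E'
from h import *
goto([-.12,0,.05])
for n in("top","side"):
    c=env.read_camera(n); im=c["image"]
    cr=im[165:290,320:450] if n=="top" else im[145:265,275:400]
    cv2.imwrite(f"pics/{n}2.png",cv2.resize(cr,None,fx=3,fy=3)[:,:,::-1]); globals()[n]=cv2.resize(cr,(390,375))
cv2.imwrite("pics/c2.png",np.hstack([top,side])[:,:,::-1])
E
```

```text
clock: 2.1
tcp_pos: [0.444, -0.2177, 0.0486]
orientation: [-0.002, 0.883, 0.469, -0.001]
wrist_force: [-0.6, -1.3, 1.5]
finger_gap: -0.0004
grip_force: 0.0
jig tcp [-0.1516 -0.0034  0.0486] shift [ 0.0036  0.0316 -0.0015] turn [-0.004  0.    -0.006] F jig [ 0.17 -1.41  1.46] gap -0.0004 t 2.1
```

View pics/c2.png

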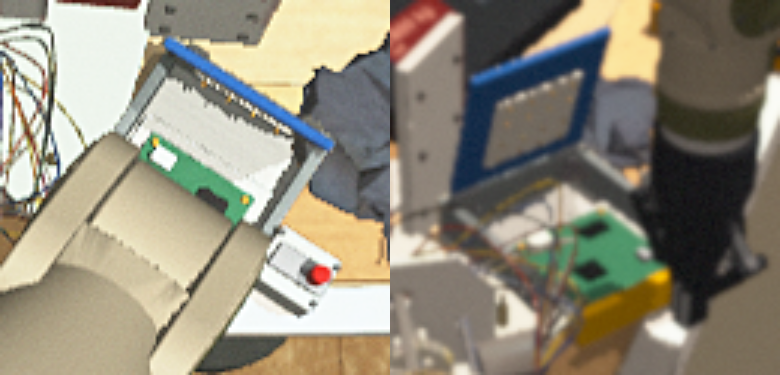

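The side view shows the closed fingertips in front of the yellow plate, just short of it at about (690,320). Next is a gentle push.

In the tool's units: 0.02 m is 20, 0.036 m is 36.

```bash
echo '{"segments":[[0,6,0,0,0,0],[0,12,0,0,0,0],[0,16,0,0,0,0],[0,20,0,0,0,0],[0,24,0,0,0,0],[0,28,0,0,0,0],[0,32,0,0,0,0],[0,36,0,0,0,0]]}' | python3 nudge.py; python3 -c "
from h import *;goto([-.0895,0,.05])"
```

```text
clock: 3.2
tcp_pos: [0.4759, -0.2376, 0.0501]
orientation: [-0.0, 0.883, 0.47, -0.0]
wrist_force: [-1.4, 1.3, 1.0]
finger_gap: 0.0004
grip_force: 1.1
jig tcp [-0.114  -0.0023  0.0501] shift [0.0024 0.0245 0.0001] turn [-0.001 -0.    -0.004] F jig [-1.85  0.28  0.98] gap 0.0004 t 3.2
```

Contact, at about 2 N. I'll carry on slowly.

```bash
echo '{"segments":[[0,4,0,0,0,0],[0,8,0,0,0,0],[0,12,0,0,0,0],[0,15,0,0,0,0],[0,17,0,0,0,0],[0,19,0,0,0,0],[0,20,0,0,0,0]]}' | python3 nudge.py; python3 -c "
from h import *;goto([-.0895,0,.05])"
```

```text
clock: 4.08
tcp_pos: [0.4926, -0.2489, 0.0502]
orientation: [-0.0, 0.883, 0.47, -0.0]
wrist_force: [-1.8, 2.1, -1.6]
finger_gap: -0.0005
grip_force: 1.0
jig tcp [-0.0939 -0.0024  0.0502] shift [0.0024 0.0043 0.0002] turn [-0.     0.    -0.004] F jig [-2.63  0.75 -1.57] gap -0.0005 t 4.08
```

In the tool's units: 0.003 m is 3, 0.002 m is 2.

```bash
echo '{"segments":[[0,1,0,0,0,0],[0,2,0,0,0,0],[0,3,0,0,0,0]]}' | python3 nudge.py; python3 -c "
from h import *;goto([-.0895,0,.05])"
```

```text
clock: 4.45
tcp_pos: [0.495, -0.2506, 0.0502]
orientation: [-0.0, 0.883, 0.47, -0.0]
wrist_force: [-2.2, 1.6, -1.3]
finger_gap: -0.0001
grip_force: 1.0
jig tcp [-0.0909 -0.0024  0.0502] shift [0.0024 0.0014 0.0002] turn [-0.     0.    -0.004] F jig [-2.68  0.12 -1.34] gap -0.0001 t 4.45
```

```bash
echo '{"segments":[[0,0.5,0,0,0,0],[0,1,0,0,0,0],[0,1.5,0,0,0,0],[0,2,0,0,0,0]]}' | python3 nudge.py; python3 -c "
from h import *;goto([-.0895,0,.05])"
```

```text
clock: 4.95
tcp_pos: [0.4967, -0.2517, 0.0503]
orientation: [0.0, 0.883, 0.47, -0.0]
wrist_force: [-1.9, 0.9, -1.7]
finger_gap: -0.0002
grip_force: 1.0
jig tcp [-0.0889 -0.0024  0.0503] shift [ 0.0024 -0.0006  0.0003] turn [ 0.     0.    -0.004] F jig [-2.13 -0.31 -1.73] gap -0.0002 t 4.95
```

```bash
echo '{"segments":[[0,0.5,0,0,0,0],[0,1,0,0,0,0]]}' | python3 nudge.py; python3 -c "
from h import *;goto([-.0895,0,.05])"
```

```text
clock: 5.2
tcp_pos: [0.4975, -0.2523, 0.0503]
orientation: [-0.0, 0.883, 0.47, -0.0]
wrist_force: [-2.4, 1.9, -1.4]
finger_gap: -0.0002
grip_force: 1.5
jig tcp [-0.0879 -0.0024  0.0503] shift [ 0.0024 -0.0016  0.0003] turn [-0.     0.    -0.004] F jig [-3.04  0.28 -1.4 ] gap -0.0002 t 5.2
```

```bash
for i in 1 2 3; do echo '{"segments":[[0,0.5,0,0,0,0],[0,1,0,0,0,0]]}' | python3 nudge.py >/dev/null; python3 -c "
from h import *;goto([-.0895,0,.05])"; done
```

```text
jig tcp [-0.0878 -0.0024  0.0502] shift [ 0.0024 -0.0017  0.0002] turn [-0.002  0.    -0.004] F jig [-6.52 -0.12  1.36] gap -0.0002 t 5.45
jig tcp [-0.0877 -0.0024  0.0501] shift [ 0.0024 -0.0018  0.0001] turn [-0.003  0.    -0.004] F jig [-7.9  -0.07  4.01] gap 0.0 t 5.7
jig tcp [-0.0876 -0.0024  0.0501] shift [ 0.0024 -0.0019  0.0001] turn [-0.005  0.    -0.004] F jig [-10.06  -0.7    6.46] gap 0.0002 t 5.95
```

The tray is home: the TCP stalled at -0.0877 and the force rose to 10 N. Now I'll back off, rise and go round behind the lid.

```bash
echo '{"segments":[[0,-12,0,0,0,0],[0,-20,-30,0,0,0],[0,-20,-80,0,0,0],[0,-20,-130,0,0,0],[0,-20,-180,0,0,0],[0,-15,-210,0,0,0],[0,20,-220,0,0,0],[0,60,-220,0,0,0]]}' | python3 nudge.py; python3 -c "
from h import *;goto([.085,0,.26])
t=env.read_camera('top');s=env.read_camera('side')
cv2.imwrite('pics/s3.png',cv2.resize(s['image'][145:265,275:400],None,fx=4.8,fy=4.8)[:,:,::-1])"
```

```text
clock: 6.95
tcp_pos: [0.5518, -0.2887, 0.2734]
orientation: [0.003, 0.883, 0.47, 0.002]
wrist_force: [-0.3, -0.7, 0.5]
finger_gap: 0.0002
grip_force: 0.0
jig tcp [-0.0225 -0.0026  0.2734] shift [0.0031 0.1074 0.0142] turn [ 0.007  0.    -0.004] F jig [ 0.16 -0.71  0.51] gap 0.0002 t 6.95
```

View pics/s3.png

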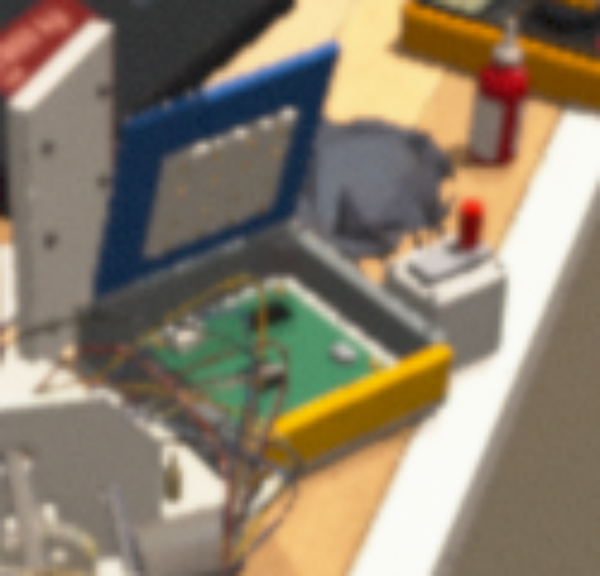

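The tray is flush with the jig: the yellow plate lies against the box at (365,400). The lid is still open. I'll check the height of the bracket behind it.

```bash
python3 -c "
from h import *
t=env.read_camera('top');s=env.read_camera('side')
for a,b in [((407,179),(297,151)),((416,156),(297,150)),((372,178),(279,165)),((372,178),(279,164))]:
  p,e=tri(t,a,s,b);print((J.T@(p-O)).round(3),e.round(4))
print((J.T@(plane(t,(407,179),.13)-O)).round(3))
goto([.095,0,.26])"
echo '{"segments":[[3,40,3,0.07,0,-0.04],[3,90,6,0.07,0,-0.04],[3,110,10,0.07,0,-0.04],[3,110,10,0.07,0,-0.04]]}' | python3 nudge.py; python3 -c "
from h import *;goto([.085,0,.175])"
```

```text
[0.075 0.022 0.18 ] 0.0384
[0.114 0.018 0.168] 0.0017
[0.043 0.087 0.179] 0.0518
[0.042 0.087 0.182] 0.0523
[0.076 0.009 0.13 ]
jig tcp [-0.0242 -0.0028  0.27  ] shift [0.0033 0.1192 0.0101] turn [ 0.001  0.    -0.004] F jig [-0.37  0.24 -0.11] gap 0.0004 t 7.15
clock: 7.65
tcp_pos: [0.6429, -0.3465, 0.2591]
orientation: [-0.004, 0.882, 0.472, -0.002]
wrist_force: [-0.1, -0.3, -0.1]
finger_gap: -0.0001
grip_force: 0.0
jig tcp [ 8.530e-02 -2.000e-04  2.591e-01] shift [0.0002 0.0004 0.0841] turn [-0.008  0.     0.   ] F jig [ 0.13 -0.28 -0.06] gap -0.0001 t 7.65
```

```bash
echo '{"segments":[[-20,-6,0,0,0,0],[-30,-11,0,0,0,0],[-30,-11,30,0,0,0],[-30,-11,60,0,0,0],[-30,-11,84,0,0,0],[-30,-11,84,0,0,0]]}' | python3 nudge.py; python3 -c "
from h import *;goto([.06,-.03,.173])
for th in np.deg2rad([76,65,55,45,35,25,15,8,3,0]):
  print(np.rad2deg(th).round(),(60-105*np.cos(th)+4*np.sin(th)+14.5+1.5).round(1),(48+105*np.sin(th)+4*np.cos(th)+22).round(1))
for n in('side','wrist'):
  c=env.read_camera(n)['image'];globals()[n]=cv2.resize(c[145:265,275:400],(390,375)) if n=='side' else cv2.resize(c,(390,292))
cv2.imwrite('pics/c4.png',np.hstack([side,np.vstack([wrist,np.zeros((83,390,3),np.uint8)])])[:,:,::-1])"
```

```text
clock: 8.4
tcp_pos: [0.6141, -0.3642, 0.1752]
orientation: [-0.005, 0.882, 0.471, -0.002]
wrist_force: [-0.3, 0.5, 0.1]
finger_gap: -0.0
grip_force: 0.0
jig tcp [ 0.0712 -0.0309  0.1752] shift [ 0.0009 -0.0112  0.0023] turn [-0.011 -0.    -0.001] F jig [-0.49  0.28  0.11] gap -0.0 t 8.4
76.0 54.5 172.8
65.0 35.3 166.9
55.0 19.1 158.3
45.0 4.6 147.1
35.0 -7.7 133.5
25.0 -17.5 118.0
15.0 -24.4 101.0
8.0 -27.4 88.6
3.0 -28.6 79.5
0.0 -29.0 74.0
```

View pics/c4.png

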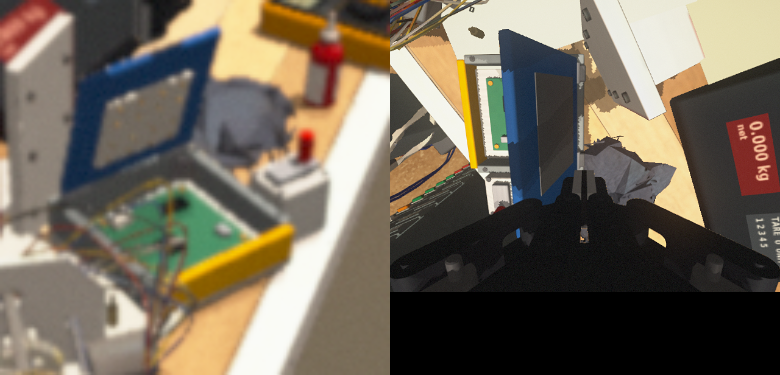

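```bash
python3 -c "
from h import *
c=env.read_camera('side')
p,_=cv2.projectPoints(np.array([env.get_state()['tcp_pos']]),cv2.Rodrigues(c['R'])[0],c['t'],c['K'],c['D']);print(p)
cv2.imwrite('pics/s5.png',cv2.resize(c['image'][60:270,230:430],None,fx=2.8,fy=2.8)[:,:,::-1])"
```

```text
[[[322.74984494 147.14237538]]]
```

View pics/s5.png

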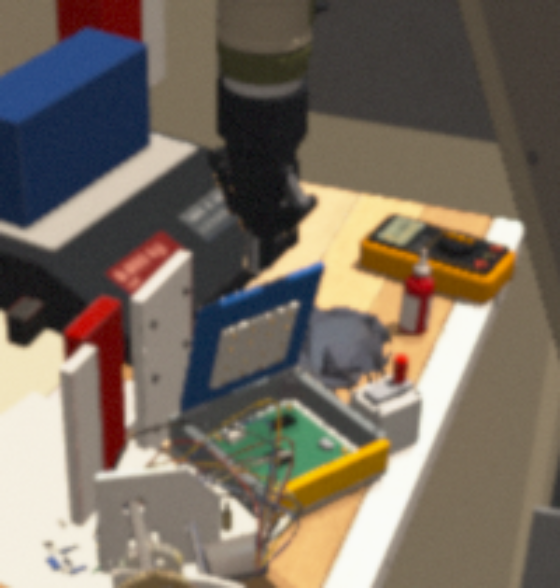

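The side view shows the closed fingertips at (258,265), just behind the lid's top edge and clear of the bracket. I'll work out the arc.

```bash
python3 -c "
import numpy as np
for d in range(80,-1,-4):
  th=np.deg2rad(d); print(d,(60-105*np.cos(th)+4*np.sin(th)+16-71.2).round(0),(175.2-(70+105*np.sin(th)+4*np.cos(th))).round(0))"
echo '{"segments":[[0,-5,0,0,0,0],[0,-10,1,0,0,0],[0,-14,2,0,0,0],[0,-18,3,0,0,0],[0,-22,4,0,0,0],[0,-26,5,0,0,0]]}' | python3 nudge.py; python3 -c "
from h import *;goto([.0449,-.03,.170])"
```

```text
80 -9.0 1.0
76 -17.0 2.0
72 -24.0 4.0
68 -31.0 6.0
64 -38.0 9.0
60 -44.0 12.0
56 -51.0 16.0
52 -57.0 20.0
48 -62.0 24.0
44 -68.0 29.0
40 -73.0 35.0
36 -78.0 40.0
32 -82.0 46.0
28 -86.0 52.0
24 -89.0 59.0
20 -92.0 66.0
16 -95.0 72.0
12 -97.0 79.0
8 -99.0 87.0
4 -100.0 94.0
0 -100.0 101.0
clock: 9.3
tcp_pos: [0.595, -0.3505, 0.1716]
orientation: [-0.003, 0.882, 0.472, -0.001]
wrist_force: [2.1, -1.3, 0.5]
finger_gap: -0.0003
grip_force: 1.2
jig tcp [ 0.0477 -0.0301  0.1716] shift [ 0.0001 -0.0028  0.0016] turn [-0.006  0.     0.   ] F jig [2.49 0.06 0.5 ] gap -0.0003 t 9.3
```

```bash
echo '{"segments":[[0,-5,1,0,0,0],[0,-12,4,0,0,0],[0,-18,7,0,0,0],[0,-25,11,0,0,0],[0,-31,15,0,0,0],[0,-36,19,0,0,0],[0,-42,24,0,0,0],[0,-47,30,0,0,0]]}' | python3 nudge.py; python3 -c "
from h import *;goto([-.002,-.03,.140])"
```

```text
clock: 10.3
tcp_pos: [0.5551, -0.3239, 0.1416]
orientation: [-0.003, 0.882, 0.472, -0.002]
wrist_force: [0.6, -1.0, 2.8]
finger_gap: 0.0001
grip_force: 1.4
jig tcp [-0.0002 -0.0301  0.1416] shift [ 0.0001 -0.0018  0.0016] turn [-0.007  0.     0.   ] F jig [ 1.1  -0.52  2.81] gap 0.0001 t 10.3
```

In the tool's units: 0.048 m is 48, 0.043 m is 43.

```bash
echo '{"segments":[[0,-5,5,0,0,0],[0,-9,11,0,0,0],[0,-13,17,0,0,0],[0,-16,24,0,0,0],[0,-19,31,0,0,0],[0,-22,37,0,0,0],[0,-24,43,0,0,0],[0,-25,48,0,0,0]]}' | python3 nudge.py; python3 -c "
from h import *;goto([-.029,-.03,.074])"
```

```text
clock: 11.3
tcp_pos: [0.5342, -0.3099, 0.0936]
orientation: [-0.003, 0.882, 0.472, -0.002]
wrist_force: [0.6, 0.8, 2.5]
finger_gap: -0.0
grip_force: 1.2
jig tcp [-0.0254 -0.0301  0.0936] shift [ 0.0001 -0.0034  0.0196] turn [-0.008  0.     0.   ] F jig [0.06 0.96 2.48] gap -0.0 t 11.3
```

```bash
echo '{"segments":[[0,-1,4,0,0,0],[0,-2,8,0,0,0],[0,-2,11,0,0,0],[0,-2,13,0,0,0],[0,-2,15,0,0,0],[0,-2,17,0,0,0],[0,-2,18,0,0,0]]}' | python3 nudge.py; python3 -c "
from h import *;goto([-.029,-.03,.074])"
for i in 1 2 ; do echo '{"segments":[[0,0,0.5,0,0,0],[0,0,1,0,0,0]]}' | python3 nudge.py >/dev/null; python3 -c "
from h import *;goto([-.029,-.03,.074])"; done
```

```text
clock: 12.18
tcp_pos: [0.5326, -0.309, 0.0759]
orientation: [-0.003, 0.882, 0.472, -0.002]
wrist_force: [-2.2, 1.0, 1.4]
finger_gap: -0.0001
grip_force: 1.2
jig tcp [-0.0273 -0.0302  0.0759] shift [ 0.0002 -0.0017  0.0019] turn [-0.007  0.     0.   ] F jig [-2.39 -0.45  1.39] gap -0.0001 t 12.18
jig tcp [-0.0272 -0.0302  0.0751] shift [ 0.0002 -0.0018  0.0011] turn [-0.007  0.     0.   ] F jig [-0.83  0.16  2.74] gap 0.0001 t 12.43
jig tcp [-0.0271 -0.0301  0.0741] shift [ 0.0001 -0.0019  0.0001] turn [-0.007  0.     0.   ] F jig [-1.96 -0.26  3.22] gap -0.0 t 12.68
```

```bash
for i in 1 2 3 4; do echo '{"segments":[[0,0,0.5,0,0,0],[0,0,1,0,0,0]]}' | python3 nudge.py >/dev/null; python3 -c "
from h import *;goto([-.029,-.03,.074])"; done
```

```text
jig tcp [-0.0271 -0.0301  0.074 ] shift [ 0.0001 -0.0019 -0.    ] turn [-0.006  0.     0.   ] F jig [-4.69  0.84 10.03] gap -0.0002 t 12.93
jig tcp [-0.0271 -0.0301  0.0739] shift [ 0.0001 -0.0019 -0.0001] turn [-0.006  0.     0.   ] F jig [-4.69  0.22 15.7 ] gap -0.0002 t 13.18
jig tcp [-0.0271 -0.0302  0.0738] shift [ 0.0002 -0.0019 -0.0002] turn [-0.005  0.     0.   ] F jig [-8.6   0.06 19.97] gap 0.0001 t 13.43
jig tcp [-0.027  -0.0301  0.0737] shift [ 0.0001 -0.002  -0.0003] turn [-0.005  0.     0.   ] F jig [-9.64 -1.19 26.19] gap -0.0003 t 13.68
```

The lid is shut: it stopped with the tip at z=52 mm and the force rose. Next is the latch.

```bash
echo '{"segments":[[0,0,-10,0,0,0],[0,0,-50,0,0,0],[0,0,-80,0,0,0],[-50,-3,-80,0,0,0],[-100,-3,-80,0,0,0],[-120,-3,-80,0,0,0],[-120,-3,-80,0,0,0]]}' | python3 nudge.py; python3 -c "
from h import *;goto([-.03,-.15,.091])
t=env.read_camera('top');s=env.read_camera('side')
p=cv2.findNonZero(mask(s,'red',(365,180,380,200)));print(None if p is None else p.mean((0,1)))
cv2.imwrite('pics/s6.png',cv2.resize(s['image'][145:265,275:400],None,fx=4.8,fy=4.8)[:,:,::-1])"
```

```text
clock: 14.55
tcp_pos: [0.4635, -0.4085, 0.1498]
orientation: [-0.003, 0.882, 0.471, -0.001]
wrist_force: [0.3, 0.8, 0.5]
finger_gap: -0.0001
grip_force: 0.0
jig tcp [-0.0295 -0.1513  0.1498] shift [ 0.0013 -0.0001  0.0588] turn [-0.007 -0.    -0.002] F jig [-0.18  0.88  0.47] gap -0.0001 t 14.55
[372.4516129 192.       ]
```

View pics/s6.png

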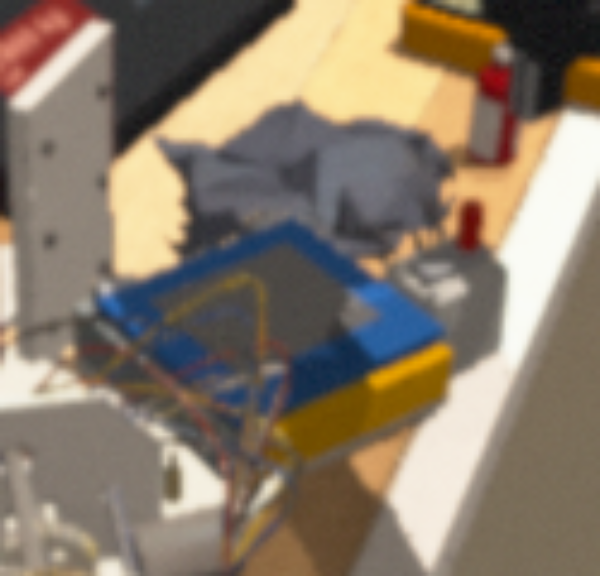

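The lid lies level on the jig (270,310) and the peg is untouched at (470,225). I'll descend outside the peg and push.

In the tool's units: 0.03 m is 30, 0.02 m is 20.

```bash
echo '{"segments":[[0,0,30,0,0,0],[0,0,55,0,0,0],[0,0,58,0,0,0],[6,0,58,0,0,0],[12,0,58,0,0,0],[16,0,58,0,0,0],[20,0,58,0,0,0],[24,0,58,0,0,0]]}' | python3 nudge.py; python3 -c "
from h import *;goto([-.03,-.1,.091])"
```

```text
clock: 15.65
tcp_pos: [0.4772, -0.3876, 0.0926]
orientation: [-0.002, 0.882, 0.472, -0.002]
wrist_force: [-1.4, -0.9, 1.2]
finger_gap: -0.0
grip_force: 0.8
jig tcp [-0.0297 -0.1263  0.0926] shift [ 0.0263 -0.0003  0.0016] turn [-0.006  0.001 -0.   ] F jig [-0.6  -1.54  1.17] gap -0.0 t 15.65
```

```bash
echo '{"segments":[[4,0,0,0,0,0],[8,0,0,0,0,0],[12,0,0,0,0,0],[16,0,0,0,0,0],[19,0,0,0,0,0],[21,0,0,0,0,0],[22,0,0,0,0,0],[23,0,0,0,0,0]]}' | python3 nudge.py >/dev/null; python3 -c "
from h import *;goto([-.03,-.1,.091])"
for i in 1 2 3; do echo '{"segments":[[0.5,0,0,0,0,0],[1,0,0,0,0,0]]}' | python3 nudge.py >/dev/null; python3 -c "
from h import *;goto([-.03,-.1,.091])"; done
```

```text
jig tcp [-0.03   -0.1031  0.0921] shift [0.0031 0.     0.0011] turn [-0.007  0.     0.   ] F jig [ 0.97 -1.01  0.41] gap -0.0001 t 16.65
jig tcp [-0.03   -0.1021  0.0921] shift [0.0021 0.     0.0011] turn [-0.007  0.     0.   ] F jig [ 0.11 -1.94 -0.18] gap -0.0002 t 16.9
jig tcp [-0.0301 -0.1011  0.0921] shift [0.0011 0.0001 0.0011] turn [-0.007  0.     0.   ] F jig [ 1.56 -1.51 -0.55] gap 0.0 t 17.15
jig tcp [-0.0301 -0.1001  0.0921] shift [0.0001 0.0001 0.0011] turn [-0.007  0.     0.   ] F jig [ 0.77 -1.61  0.59] gap 0.0002 t 17.4
```

```bash
for i in 1 2 3 4; do echo '{"segments":[[0.5,0,0,0,0,0],[1,0,0,0,0,0]]}' | python3 nudge.py >/dev/null; python3 -c "
from h import *;goto([-.03,-.1,.091])"; done
```

```text
jig tcp [-0.03   -0.0999  0.0921] shift [-0.0001  0.      0.0011] turn [-0.007  0.002 -0.   ] F jig [ 1.12 -6.32  0.25] gap -0.0 t 17.65
jig tcp [-0.03   -0.0998  0.0922] shift [-0.0002  0.      0.0012] turn [-0.007  0.003 -0.001] F jig [ 0.56 -8.08 -0.32] gap -0.0001 t 17.9
jig tcp [-0.03   -0.0996  0.0923] shift [-0.0004  0.      0.0013] turn [-0.007  0.005 -0.002] F jig [ -0.47 -10.91   0.06] gap -0.0001 t 18.15
jig tcp [-0.03   -0.0995  0.0923] shift [-0.0005 -0.      0.0013] turn [-0.007  0.007 -0.002] F jig [ -0.08 -13.38   0.24] gap -0.0001 t 18.4
```

The latch has stopped at its end, 30 mm across. I'll back off, rise and check.

In the tool's units: -0.14 m is -140, -0.13 m is -130.

```bash
echo '{"segments":[[-12,0,0,0,0,0],[-25,0,0,0,0,0],[-30,0,-30,0,0,0],[-30,0,-80,0,0,0],[-50,-20,-120,0,0,0],[-100,-50,-130,0,0,0],[-140,-60,-130,0,0,0],[-140,-60,-130,0,0,0]]}' | python3 nudge.py; python3 -c "
from h import *
t=env.read_camera('top');s=env.read_camera('side')
a=cv2.resize(t['image'][165:290,320:450],(400,385));b=cv2.resize(s['image'][145:265,275:400],(400,385))
cv2.imwrite('pics/c7.png',np.hstack([a,b])[:,:,::-1])"
```

```text
clock: 19.4
tcp_pos: [0.3648, -0.4476, 0.2228]
orientation: [-0.003, 0.883, 0.47, -0.001]
wrist_force: [0.2, -0.4, -0.2]
finger_gap: -0.0003
grip_force: 0.0
```

View pics/c7.png

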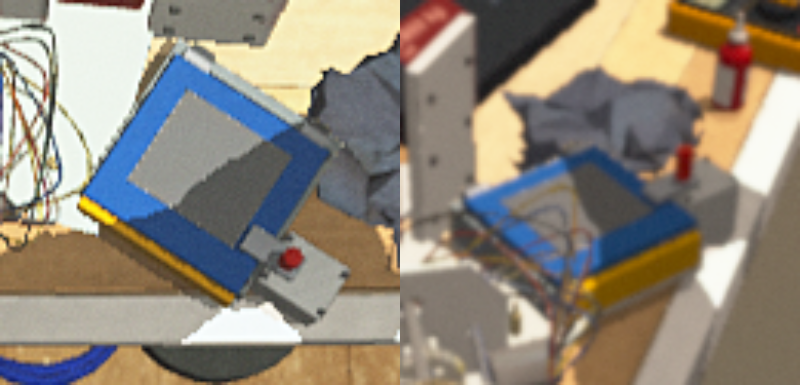

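The tray is home and the lid shut. The latch bar reaches over the lid's right edge at (255,240), with the peg at (290,258), and the arm is clear.

```bash
python3 -c "
from workcell import env
print(env.hand_in())"
```

```text
the job is handed in; nothing more can be done
None
```

The job is handed in: the tray is fully home, the lid is shut and the latch is all the way across, done in that order with gentle fingertip pushes (about 28 N at most in the readings) in about 19.5 s, and I touched nothing else on the bench.

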